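# Dock the sprung plate on its quick coupling

### The arm

A 6-joint arm with a two-finger parallel gripper is mounted at the origin on the work surface. World frame = base frame: x ahead of the robot, y to its left, z up, the work surface at z = 0. Lengths are in m, angles in rad, forces in N, time in s.
With the tool pointing down it reaches from about 0.3 to 0.75 m from the base axis. Payload 8.5 kg.
Tool frame: the origin (TCP) lies at the very end of the fingers, on their centre line; the grasp point (between the pads) lies 19 mm behind it; y points along the fingers, x is the direction in which the jaws open and shut, and the axes are right-handed (so a half turn about y gives the same grasp; the last joint's range is limited). The gripper opens to 85 mm and grips with 20 to 120 N. Pads are 22 mm wide; open, the fingers measure 114 mm over their backs; the gripper's body (76 mm by 85 mm) begins 54 mm behind the grasp point. The pads swing forward as they close: fully open they stand 13 mm farther back than shut.
Start: joints at [0.934, 0.381, 1.297, -0, 1.464, -0.215], TCP at [0.225, 0.502, 0.231] pointing down, gripper open.
Joint ranges: [-3.11, 3.11], [-0.89, 2.33], [0.22, 2.48], [-1.42, 4.56], [0.17, 2.85], [-2.88, 2.88]. Speed limits (rad/s): [2.39, 2.39, 3.14, 3.14, 3.14, 3.14].

### API

Orientations are given as a unit quaternion [x, y, z, w].
In Python, from workcell import observe, viewer, order gives the robot as it stands. The module is installed in compiled form; this text tells all that it offers.
- The arm moves only by the shell command python3 -m inch 'ROWS' [FORCE]. ROWS is JSON, a list of rows, each a list of 5 numbers: the closure, from -1 (fully open) to 1 (shut), then the shift along the tool's x, y, z in m, then the turn about the tool's y in rad. In form: [[claw, tx, ty, tz, roll], ...]. A call has 1 to 5 rows; each row shifts and turns the pose as measured when the row begins, along the tool's axes as they then stand; what a row does not reach is not made up. A row lasts 1/8 s, in which the tool goes at most 62.5 mm and 10.7 degrees, less where a joint would pass 70% of its speed; a pose out of reach is approached as far as the arm can. A call is refused whole if a number of a shift passes 0.0625 or a number of a turn 0.188, either way. A call with a gripper value outside its range is refused whole. The fingers move at their own pace and stop on an object; FORCE is the grip in N (left out, the last holds). Time passes only in rows, so rows that do not move let the fingers close. It gives the time, the measured TCP pose, the force and the opening at its end, in the units of the state.
- observe(): the state, without advancing time (a new reading comes with each control period).
- viewer.read_camera(name): name is "side" or "top"; returns a dict with "color" (480x640x3 uint8, red, green, blue), "mtx" (3x3 intrinsics, pixels), "R" (3x3) and "t" (3): a world point X has camera coordinates R X + t. Camera axes: x right, y down, z forward; pixel columns grow to the right and rows downward; lengths in m; the calibration is good to about 2 mm. A picture is of the moment at which its call begins. There is no depth.
- order.close_job(): hands the job in, once; it reports no verdict.
The state is a dict: "time_s": time; "joint_positions": joint angles; "dq": joint speeds; "effort": joint torques, N m; "position": TCP position; "ee_rot": TCP orientation; "force": force on the tool from outside, world axes, zero at the start; "torque": the same for the moment, N m; "finger_gap": finger opening in m.
Only numpy, scipy, OpenCV 4.12 (cv2) and the standard library are available. Lean on these libraries where they do the work, as an engineer would, in place of code of your own. Each camera call takes 0.05 s, during which the arm holds its last target.

### The job

Connect the docking plate to the plug below it: pull the coupler's ribbed sleeve back, away from the plate, until it catches and stays back by itself while the plate is still up, then push the hinged plate down level against its spring so that the plug seats and the sleeve springs forward and locks. Let go: the plate must stay down level with the sleeve fully forward. Leave the vials, bottle, tools and other loose things where they are.

Things in the scene. Friction and masses are not known exactly. Their poses are not given: they have to be found in the camera images.
- dock: docking station, fixed: aluminium slab 280 (x) x 170 (y) x 15 mm, origin at the centre of its underside on the bench, x from the plate's hinge end (near the robot) to its free end. A brass plug 22 mm thick stands on it at x = -5 mm, tip 67 mm above the bench. Hinge axis along y at x = -115 mm, 55 mm up, between blocks at y = +-77 mm, 72 mm tall
- plate (a joint): hinge of the plate, rad: 0 = sprung up (free end raised), 0.34 = level, on its stop. Plate 138 mm wide, 10 mm thick, reaching 220 mm from the hinge axis. Its spring takes about 6 N at the pad to start, 9 to 14 N at level. If the sleeve is forward the plug is barred and the plate stops at about 0.14; locked on the plug it stays within 0.03 of level
- press_pad (a point): centre of the top of the black rubber press pad on the plate's free end, 36 (x) x 90 (y) mm, 196 mm from the hinge axis; moves with the plate. x along the plate away from the hinge, y along the hinge, z the plate's upward normal. About 130 mm above the bench with the plate up, 65 mm when level, and then about 8 mm farther from the hinge horizontally
- sleeve (a joint): how far the coupler's sleeve is pulled back, m: 0 = forward (next to the plate), 0.016 = end of travel. Its spring pushes it forward, 4.5 N at 0, 11 N at the end. Pulled beyond 0.0125 and let go, it is caught and stays at about 0.012. The plug, when fully seated, trips the catch: the sleeve springs forward to 0 and locks on the plug
- sleeve_grip (a point): centre of the coupler's sleeve, a ribbed steel cylinder 44 to 47 mm in diameter, 48 mm tall, 110 mm from the hinge axis, its lower end 10 mm above the plate. z is its axis, the way it is pulled back, square to the plate (leaning to the hinge while the plate is up); y along the hinge. A fixed stem 28 mm in diameter ends 28 mm above its top
- vial_a_mid (a point): capped amber sample vial standing upright near the docking station, 35 mm diameter, 74 mm tall; point half-way up. Leave it alone.
- vial_b_mid (a point): capped amber sample vial standing upright near the docking station, 35 mm diameter, 74 mm tall; point half-way up. Leave it alone.
- vial_c_mid (a point): capped amber sample vial standing upright near the docking station, 35 mm diameter, 74 mm tall; point half-way up. Leave it alone.
- spare_plug_mid (a point): spare brass plug standing beside the docking station, foot 48 mm in diameter, 63 mm tall; point 30 mm above its foot. Leave it alone.
- vial_rack_mid (a point): grey block rack 130 x 190 mm, full of white-capped vials, 62 mm tall; point 30 mm above its underside. Leave it alone.
- wash_bottle_mid (a point): white bottle, 72 mm in diameter, 190 mm tall; point half-way up. Leave it alone.
- driver_grip (a point): screwdriver with a black handle lying on the bench; point at the middle of its handle. Leave it alone.
- tip_box_mid (a point): grey box with a clear lid, 85 x 125 mm, 67 mm tall; point half-way up. Leave it alone.

How it is judged:
By the outcome, as a careful person would: the job done as asked, in the order asked, and still so for the second after the job is handed in, with the robot touching nothing.
It also fails if it takes over 45 s, if anything falls off the work surface, if the arm or the gripper's body presses on something with over 40 N, if the wrist force passes 120 N, or if a joint passes its speed limit or range.

## Working session

There is one attempt and no reset: what is moved stays moved. The work goes in short steps, Python scripts to look and compute and a shell command to move; the robot and the scene stay as the last step left them, time stands still between calls to the robot, and variables do not carry over. Pictures are saved under pics/ and viewed, and the job is handed in when it is done.

```bash
mkdir -p pics; ls
python3 - <<'E'
from workcell import observe, viewer
import cv2
print(observe())
for n in ("side","top"):
    c=viewer.read_camera(n); cv2.imwrite(f"pics/{n}0.png",c["color"][:,:,::-1]); print(n,c["mtx"],c["R"],c["t"])
E
```

```text
pics
{'time_s': 0.0, 'joint_positions': array([ 9.33702362e-01,  3.81210350e-01,  1.29828792e+00, -2.50793280e-07,
        1.46358469e+00, -2.15302423e-01]), 'dq': array([ 0.00019123,  0.00166678, -0.00115776,  0.00086009,  0.00010799,
        0.00057847]), 'effort': array([ 2.12426812e-04, -4.48466849e+01, -2.31274045e+01, -2.10073672e-04,
        4.85901983e-03, -1.90308629e-05]), 'position': array([0.22498905, 0.50154892, 0.23069491]), 'ee_rot': array([ 0.59377498,  0.3837606 , -0.38474709, -0.59340438]), 'force': array([ 0.13815989, -0.75510432,  0.63773455]), 'torque': array([0.01547282, 0.03926935, 0.02333347]), 'finger_gap': 0.08553570862325405}
side [[549.61666114   0.         316.58174994]
 [  0.         549.61666114 234.49023697]
 [  0.           0.           1.        ]] [[-0.9430209  -0.33262463 -0.00851128]
 [-0.23142682  0.67406566 -0.70148208]
 [ 0.23906737 -0.65954252 -0.71263627]] [0.49142928 0.19802399 1.24326659]
top [[486.46615331   0.         319.98883066]
 [  0.         486.46615331 243.15613648]
 [  0.           0.           1.        ]] [[-6.99407203e-03 -9.99975283e-01  7.18319661e-04]
 [-9.75776835e-01  6.66774571e-03 -2.18666663e-01]
 [ 2.18656469e-01 -2.23029008e-03 -9.75799352e-01]] [-0.03569555  0.51815781  1.34667672]
```

View pics/side0.png

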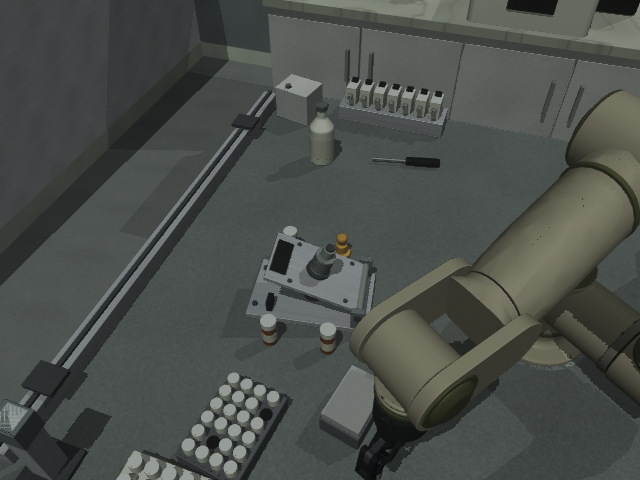

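View pics/top0.png

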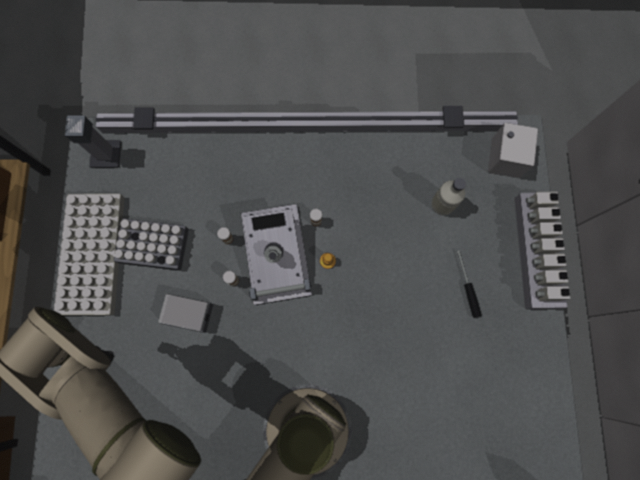

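Run:
```python
import cv2
a=cv2.imread("pics/side0.png")[215:365,225:395]; cv2.imwrite("pics/side0c.png",cv2.resize(a,None,fx=4,fy=4,interpolation=cv2.INTER_CUBIC))
a=cv2.imread("pics/top0.png")[190:315,200:350]; cv2.imwrite("pics/top0c.png",cv2.resize(a,None,fx=4,fy=4,interpolation=cv2.INTER_CUBIC))
```

```text
(no output)
```

View pics/side0c.png

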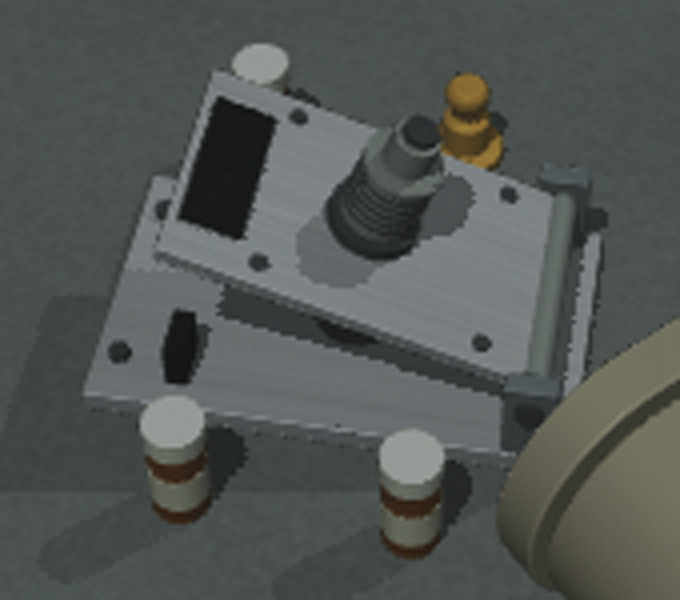

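View pics/top0c.png

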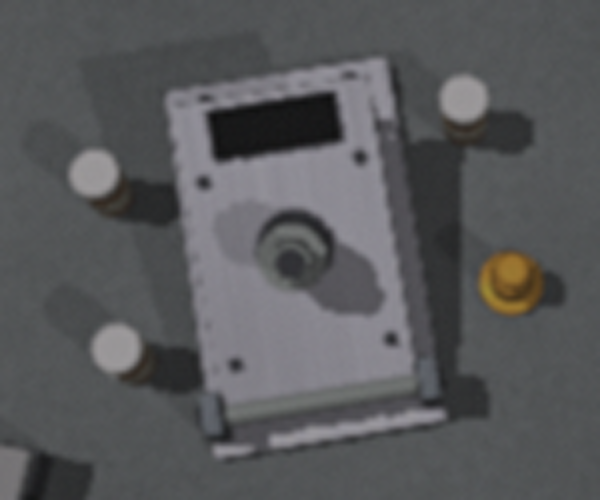

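```bash
cat > h.py <<'E'
import numpy as np, cv2
from workcell import observe, viewer
from scipy.spatial.transform import Rotation as Ro
def ray(c,p):
    d=np.linalg.inv(c["mtx"])@np.array([p[0],p[1],1.]); R=c["R"]
    return -R.T@c["t"], R.T@d
def tri(cs,ps):
    P=[c["mtx"]@np.c_[c["R"],c["t"]] for c in cs]
    X=cv2.triangulatePoints(P[0],P[1],np.array(ps[0],float).T,np.array(ps[1],float).T); return (X[:3]/X[3]).T
def plane(c,p,z):
    o,d=ray(c,p); return o+d*(z-o[2])/d[2]
def proj(c,X):
    x=(np.atleast_2d(X)@c["R"].T+c["t"])@c["mtx"].T; return x[:,:2]/x[:,2:]
E
cat > m.py <<'E'
from h import *
S=viewer.read_camera("side");T=viewer.read_camera("top")
s=np.array([(220,97),(275,115),(240,240),(178,218),(420,130)])/4+(225,215)-.4
t=np.array([(335,93),(343,145),(215,160),(208,110),(291,262)])/4+(200,190)-.4
X=tri([S,T],[s,t]);print(X.round(4)); print('pad',X[:4].mean(0))
for p in [(168,95),(388,60),(215,457),(446,415)]: print(plane(T,np.array(p)/4+(200,190)-.4,.015).round(4))
for n,p in dict(a=(95,173),b=(116,348),c=(463,98)).items(): print(n,plane(T,np.array(p)/4+(200,190)-.4,.074).round(4))
print('spare',plane(T,np.array((514,268))/4+(200,190)-.4,.06).round(4))
E
python3 m.py
```

```text
[[0.5873 0.0616 0.1336]
 [0.5546 0.0566 0.1243]
 [0.543  0.1453 0.119 ]
 [0.5766 0.1496 0.1291]
 [0.46   0.0862 0.1751]]
pad [0.56536536 0.10326694 0.12651615]
[0.6211 0.1964 0.015 ]
[0.6476 0.0306 0.015 ]
[0.3487 0.1547 0.015 ]
[ 0.378  -0.0125  0.015 ]
a [0.5463 0.2373 0.074 ]
b [0.4197 0.218  0.074 ]
c [ 0.6003 -0.0264  0.074 ]
spare [ 0.4777 -0.0622  0.06  ]
```

```bash
cat >> h.py <<'E'
yaw=np.arctan2(.158,.987); c0=np.array([.4989,.0923,0]); ex=np.array([np.cos(yaw),np.sin(yaw),0]); ey=np.array([-ex[1],ex[0],0]); ez=np.array([0,0,1.])
H=c0-.115*ex+.055*ez
def pt(r,h,a=.34): # a: raise angle
    return H+ex*(r*np.cos(a)-h*np.sin(a))+ez*(r*np.sin(a)+h*np.cos(a))
ax=-np.sin(.34)*ex+np.cos(.34)*ez
def st(target=None):
    o=observe(); R=Ro.from_quat(o["ee_rot"]).as_matrix()
    print('t',o["time_s"],'p',o["position"].round(4),'F',o["force"].round(1),'gap',round(o["finger_gap"],4),'q',o["joint_positions"].round(3))
    print('axes x',R[:,0].round(3),'y',R[:,1].round(3),'z',R[:,2].round(3))
    # turn about tool y to bring x onto +-ey
    for s in (1,-1):
        v=R.T@(s*ey); print(' roll to',s,'ey:',round(np.arctan2(-v[2],v[0]),3))
    print('axis in tool',(R.T@ax).round(3))
    if target is not None: print('delta tool',(R.T@(target-o["position"])).round(4),'world',(target-o["position"]).round(4))
E
python3 - <<'E'
from h import *
for k,v in dict(pad=pt(.196,.010),slv=pt(.11,.04),stem=pt(.11,.092),padlevel=pt(.196,.01,0)).items(): print(k,v.round(4))
S=viewer.read_camera("side");T=viewer.read_camera("top")
print('stem side/top crop',(proj(S,pt(.11,.092))-(225,215))*4,(proj(T,pt(.11,.092))-(200,190))*4)
st(pt(.11,.04)+ax*.005-.019*ez)
E
```

```text
pad [0.5645 0.1028 0.1298]
slv [0.4746 0.0884 0.1294]
stem [0.4574 0.0857 0.1784]
padlevel [0.5789 0.1051 0.065 ]
stem side/top crop [[422.80666024 124.49817673]] [[289.66878633 263.6198598 ]]
t 0.3 p [0.2251 0.5017 0.2311] F [ 0.  -0.6  0.2] gap 0.0854 q [ 0.934  0.381  1.298  0.     1.464 -0.215]
axes x [ 0.409  0.912 -0.   ] y [-0. -0. -1.] z [-0.912  0.409  0.   ]
 roll to 1 ey: -0.58
 roll to -1 ey: 2.561
axis in tool [-0.183 -0.943  0.279]
delta tool [-0.2758  0.1161 -0.3954] world [ 0.2478 -0.4136 -0.116 ]
```

```bash
python3 -m inch '[[-1,0,0,0,-0.145],[-1,0,0,0,-0.145],[-1,0,0,0,-0.145],[-1,0,0,0,-0.145],[-1,0,0,0,0]]' 60; python3 -c "
from h import *
st(pt(.11,.04)+ax*.005-.019*ez)"
```

```text
time_s: 0.92
position: [0.225, 0.5015, 0.2307]
ee_rot: [-0.454, -0.541, 0.542, 0.454]
force: [-0.6, 0.6, -0.4]
finger_gap: 0.0855
t 0.925 p [0.225  0.5015 0.2307] F [-0.6  0.6 -0.4] gap 0.0855 q [ 0.934  0.381  1.298  0.     1.464 -0.812]
axes x [-0.174  0.985 -0.001] y [-0.001 -0.001 -1.   ] z [-0.985 -0.174  0.001]
 roll to 1 ey: 0.016
 roll to -1 ey: -3.125
axis in tool [ 0.004 -0.942  0.335]
delta tool [-0.4501  0.1159 -0.1723] world [ 0.248  -0.4134 -0.1156]
```

```bash
python3 -m inch '[[-1,-0.055,0,-0.021,0],[-1,-0.055,0,-0.021,0],[-1,-0.055,0,-0.021,0],[-1,-0.055,0,-0.021,0],[-1,-0.055,0,-0.021,0]]'; python3 -c "
from h import *
st(pt(.11,.04)+ax*.005-.019*ez)"
```

```text
time_s: 1.55
position: [0.3774, 0.2438, 0.2306]
ee_rot: [0.457, 0.539, -0.539, -0.457]
force: [0.4, 0.3, 0.8]
finger_gap: 0.0854
t 1.55 p [0.3774 0.2438 0.2306] F [0.4 0.3 0.8] gap 0.0854 q [ 0.309  0.204  1.559 -0.     1.379 -1.426]
axes x [-0.164  0.986 -0.   ] y [ 0.001 -0.    -1.   ] z [-0.986 -0.164 -0.001]
 roll to 1 ey: 0.006
 roll to -1 ey: -3.136
axis in tool [ 0.002 -0.943  0.333]
delta tool [-0.1692  0.1156 -0.0687] world [ 0.0956 -0.1557 -0.1155]
```

```bash
python3 -m inch '[[-1,-0.055,0,-0.022,0],[-1,-0.055,0,-0.022,0],[-1,-0.055,0,-0.022,0],[-1,-0.005,0,-0.002,0],[-1,0,0,0,0]]'; python3 -c "
from h import *
st(pt(.11,.04)+ax*.005-.019*ez)
for n in ('side','top'): cv2.imwrite('pics/'+n+'1.png',viewer.read_camera(n)['color'][:,:,::-1])
"
```

```text
time_s: 2.17
position: [0.4753, 0.0782, 0.231]
ee_rot: [0.464, 0.535, -0.534, -0.463]
force: [0.7, -0.2, -0.2]
finger_gap: 0.0856
t 2.175 p [0.4753 0.0782 0.231 ] F [ 0.7 -0.2 -0.2] gap 0.0856 q [-0.083  0.26   1.48   0.     1.399 -1.797]
axes x [-0.142  0.99  -0.   ] y [ 0.002  0.    -1.   ] z [-0.99  -0.142 -0.002]
 roll to 1 ey: -0.016
 roll to -1 ey: 3.126
axis in tool [-0.006 -0.943  0.332]
delta tool [0.0102 0.1159 0.0011] world [-0.0023  0.0099 -0.1159]
```

View pics/side1.png

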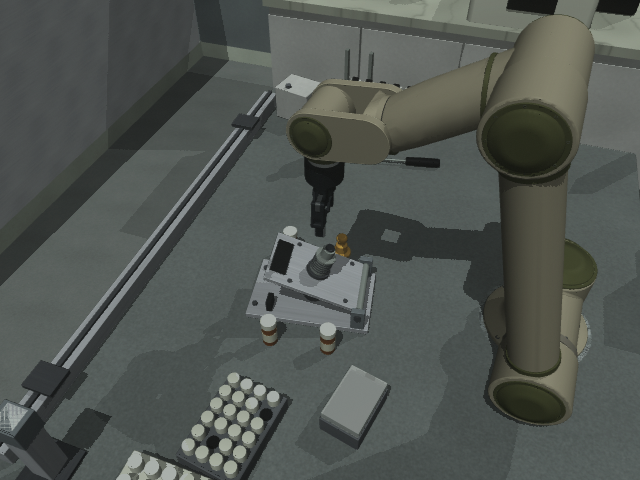

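View pics/top1.png

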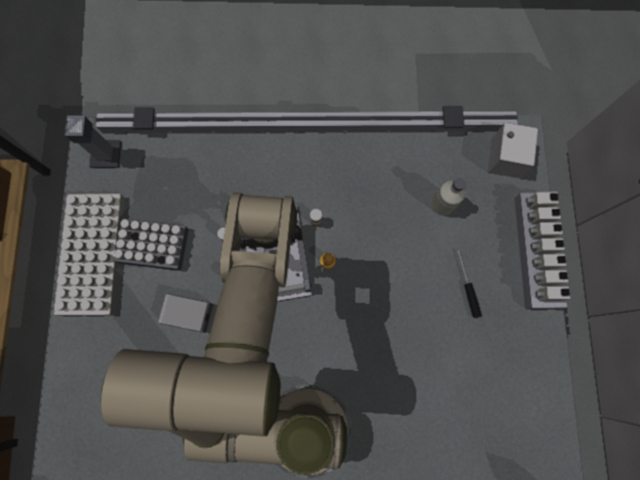

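The side view (fingertips near 320,232; stem top near 330,250) shows the open gripper above the coupler; the arm hides it from above. I'll correct the sideways offset first, then go down.

```bash
python3 -m inch '[[-1,0.010,0,0.001,-0.016],[-1,0,0,0,0],[-1,0,0.04,0,0],[-1,0,0.04,0,0],[-1,0,0,0,0]]'; python3 -c "
from h import *
st(pt(.11,.04)+ax*.005-.019*ez)
for n in ('side',): cv2.imwrite('pics/'+n+'2.png',cv2.resize(viewer.read_camera(n)['color'][150:350,220:400,::-1],None,fx=3,fy=3))
"
```

```text
time_s: 2.9
position: [0.4715, 0.0936, 0.1508]
ee_rot: [0.458, 0.542, -0.539, -0.455]
force: [0.7, -0.6, 1.1]
finger_gap: 0.0854
t 2.9 p [0.4715 0.0936 0.1508] F [ 0.7 -0.6  1.1] gap 0.0854 q [-0.051  0.34   1.62   0.     1.177 -1.79 ]
axes x [-0.167  0.986 -0.001] y [ 0.005  0.    -1.   ] z [-0.986 -0.167 -0.005]
 roll to 1 ey: 0.009
 roll to -1 ey: -3.132
axis in tool [ 0.002 -0.945  0.328]
delta tool [-0.0056  0.0357 -0.0003] world [ 0.0014 -0.0054 -0.0356]
```

View pics/side2.png

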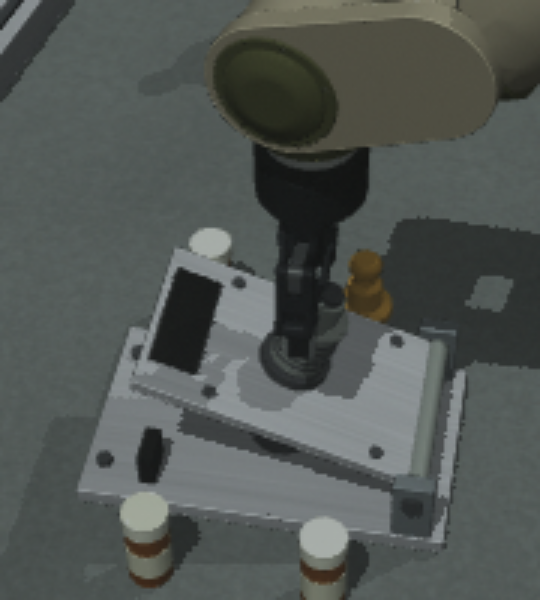

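Side view: the near finger (crop 295,350) lines up with the sleeve, and the stem stands between the fingers. Going down with a small sideways correction.

```bash
python3 -m inch '[[-1,-0.005,0.018,0,0.009],[-1,0,0.017,0,0],[-1,0,0,0,0]]'; python3 -c "
from h import *
st(pt(.11,.04)+ax*.005-.019*ez)
for n in ('side',): cv2.imwrite('pics/'+n+'3.png',cv2.resize(viewer.read_camera(n)['color'][150:350,220:400,::-1],None,fx=3,fy=3))
"
```

```text
time_s: 3.32
position: [0.4767, 0.089, 0.1223]
ee_rot: [0.464, 0.542, -0.534, -0.453]
force: [-0.9, 0.3, 0.4]
finger_gap: 0.0854
t 3.325 p [0.4767 0.089  0.1223] F [-0.9  0.3  0.4] gap 0.0854 q [-6.000e-02  3.780e-01  1.658e+00  1.000e-03  1.087e+00 -1.792e+00]
axes x [-0.159  0.987 -0.004] y [ 0.019 -0.001 -1.   ] z [-0.987 -0.16  -0.018]
 roll to 1 ey: 0.002
 roll to -1 ey: -3.14
axis in tool [-0.003 -0.949  0.316]
delta tool [-0.0003  0.0072  0.004 ] world [-0.0037 -0.0009 -0.0072]
```

View pics/side3.png

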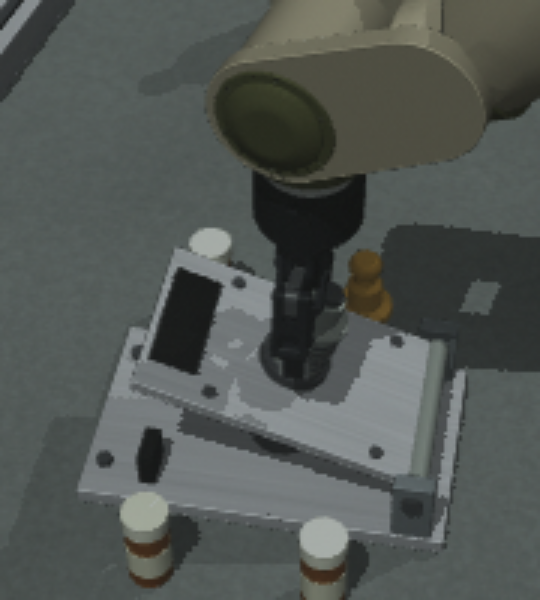

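```bash
python3 -m inch '[[-1,0,0.008,0.004,0],[-1,0,0.001,0,0]]'; python3 -c "
from h import *
st(pt(.11,.04)+ax*.005-.019*ez)"
```

```text
time_s: 3.62
position: [0.474, 0.0885, 0.1154]
ee_rot: [0.465, 0.544, -0.533, -0.452]
force: [0.8, -0.2, -0.1]
finger_gap: 0.0848
t 3.625 p [0.474  0.0885 0.1154] F [ 0.8 -0.2 -0.1] gap 0.0848 q [-6.200e-02  3.820e-01  1.678e+00  1.000e-03  1.058e+00 -1.794e+00]
axes x [-0.16   0.987 -0.005] y [ 0.024 -0.001 -1.   ] z [-0.987 -0.16  -0.023]
 roll to 1 ey: 0.002
 roll to -1 ey: -3.14
axis in tool [-0.004 -0.95   0.311]
delta tool [-0.0001  0.0003  0.0011] world [-0.001  -0.0003 -0.0003]
```

```bash
python3 -m inch '[[1,0,0,0,0],[1,0,0,0,0],[1,0,0,0,0],[1,0,0,0,0]]' 60; python3 -c "
from h import *
st()"
```

```text
time_s: 4.12
position: [0.4741, 0.0892, 0.1166]
ee_rot: [0.465, 0.544, -0.533, -0.452]
force: [-1.1, -1.3, -2.1]
finger_gap: 0.0426
t 4.125 p [0.4741 0.0892 0.1166] F [-1.1 -1.3 -2.1] gap 0.0426 q [-0.061  0.38   1.677  0.002  1.06  -1.793]
axes x [-0.16   0.987 -0.004] y [ 0.025  0.    -1.   ] z [-0.987 -0.16  -0.025]
 roll to 1 ey: 0.002
 roll to -1 ey: -3.14
axis in tool [-0.003 -0.951  0.31 ]
```

```bash
python3 -m inch '[[1,0,-0.0055,0.0018,0],[1,0,-0.0055,0.0018,0]]'; python3 -c "
from h import *
st();print((observe()['position']-[0.4741,0.0892,0.1166])@ax)"
```

```text
time_s: 4.38
position: [0.4704, 0.0886, 0.127]
ee_rot: [0.465, 0.544, -0.533, -0.452]
force: [4.0, 0.9, -10.2]
finger_gap: 0.0429
t 4.375 p [0.4704 0.0886 0.127 ] F [  4.    0.9 -10.2] gap 0.0429 q [-0.063  0.36   1.672  0.003  1.085 -1.795]
axes x [-0.159  0.987 -0.003] y [ 0.024  0.001 -1.   ] z [-0.987 -0.159 -0.024]
 roll to 1 ey: 0.001
 roll to -1 ey: -3.14
axis in tool [-0.003 -0.951  0.311]
0.011036345796851654
```

```bash
python3 -m inch '[[1,0,-0.0035,0.0011,0],[1,0,-0.001,0.0003,0]]'; python3 -c "
from h import *
st();print((observe()['position']-[0.4741,0.0892,0.1166])@ax)
cv2.imwrite('pics/side4.png',cv2.resize(viewer.read_camera('side')['color'][150:350,220:400,::-1],None,fx=3,fy=3))"
```

```text
time_s: 4.62
position: [0.4688, 0.0884, 0.1314]
ee_rot: [0.465, 0.544, -0.532, -0.452]
force: [5.2, 2.7, -11.1]
finger_gap: 0.0427
t 4.625 p [0.4688 0.0884 0.1314] F [  5.2   2.7 -11.1] gap 0.0427 q [-0.064  0.352  1.67   0.003  1.096 -1.796]
axes x [-0.159  0.987 -0.003] y [ 0.024  0.001 -1.   ] z [-0.987 -0.159 -0.024]
 roll to 1 ey: 0.001
 roll to -1 ey: -3.14
axis in tool [-0.002 -0.951  0.311]
0.015740055569296377
```

View pics/side4.png

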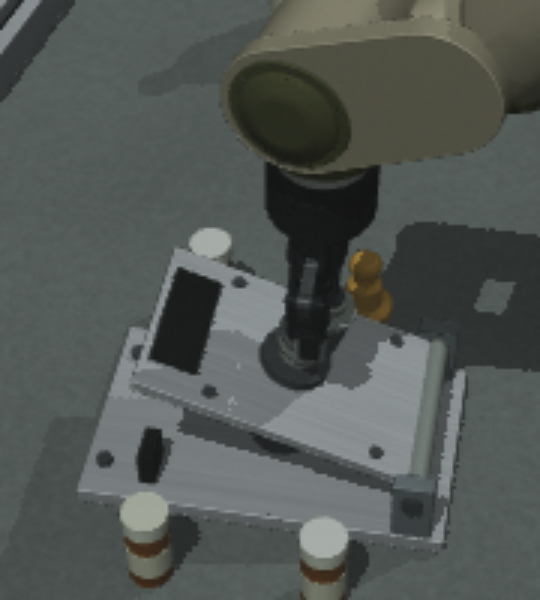

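The sleeve follows the gripper (crop ~295,355), and 12 N fits the end of its travel. One more small pull, then ease back slightly and open.

```bash
python3 -m inch '[[1,0,-0.001,0.0003,0]]'; python3 -c "
from h import *
st();print((observe()['position']-[0.4741,0.0892,0.1166])@ax)"
python3 -m inch '[[1,0,0.003,-0.001,0],[1,0,0,0,0]]'; python3 -c "
from h import *
st();print((observe()['position']-[0.4741,0.0892,0.1166])@ax)"
```

```text
time_s: 4.8
position: [0.4686, 0.0883, 0.132]
ee_rot: [0.465, 0.544, -0.532, -0.452]
force: [9.3, 2.2, -23.0]
finger_gap: 0.0424
t 4.8 p [0.4686 0.0883 0.132 ] F [  9.3   2.2 -23. ] gap 0.0424 q [-0.064  0.351  1.669  0.003  1.097 -1.796]
axes x [-0.159  0.987 -0.003] y [ 0.024  0.001 -1.   ] z [-0.987 -0.159 -0.024]
 roll to 1 ey: 0.001
 roll to -1 ey: -3.14
axis in tool [-0.002 -0.951  0.311]
0.016365901058776937
time_s: 5.05
position: [0.4698, 0.0885, 0.1286]
ee_rot: [0.465, 0.544, -0.532, -0.452]
force: [3.8, 0.8, -9.4]
finger_gap: 0.043
t 5.05 p [0.4698 0.0885 0.1286] F [ 3.8  0.8 -9.4] gap 0.043 q [-0.064  0.357  1.671  0.003  1.089 -1.796]
axes x [-0.159  0.987 -0.003] y [ 0.024  0.001 -1.   ] z [-0.987 -0.159 -0.024]
 roll to 1 ey: 0.001
 roll to -1 ey: -3.141
axis in tool [-0.002 -0.951  0.311]
0.01276712434795191
```

```bash
python3 -m inch '[[1,0,0.0012,-0.0004,0],[1,0,0,0,0]]'; python3 -c "
from h import *
st();print((observe()['position']-[0.4741,0.0892,0.1166])@ax)"
python3 -m inch '[[0.4,0,0,0,0],[-1,0,0,0,0],[-1,0,0,0,0],[-1,0,0,0,0]]'; python3 -c "
from h import *
st()
cv2.imwrite('pics/side5.png',cv2.resize(viewer.read_camera('side')['color'][150:350,220:400,::-1],None,fx=3,fy=3))"
```

```text
time_s: 5.3
position: [0.4701, 0.0886, 0.1279]
ee_rot: [0.465, 0.544, -0.533, -0.452]
force: [2.1, 1.9, -5.5]
finger_gap: 0.0427
t 5.3 p [0.4701 0.0886 0.1279] F [ 2.1  1.9 -5.5] gap 0.0427 q [-0.063  0.359  1.671  0.003  1.088 -1.795]
axes x [-0.159  0.987 -0.003] y [ 0.024  0.001 -1.   ] z [-0.987 -0.159 -0.024]
 roll to 1 ey: 0.001
 roll to -1 ey: -3.14
axis in tool [-0.002 -0.95   0.311]
0.011954155488193553
time_s: 5.8
position: [0.47, 0.0884, 0.1289]
ee_rot: [0.465, 0.544, -0.533, -0.452]
force: [-0.3, -0.5, 0.1]
finger_gap: 0.0853
t 5.8 p [0.47   0.0884 0.1289] F [-0.3 -0.5  0.1] gap 0.0853 q [-0.063  0.357  1.671  0.002  1.089 -1.795]
axes x [-0.159  0.987 -0.004] y [ 0.025  0.    -1.   ] z [-0.987 -0.159 -0.025]
 roll to 1 ey: 0.001
 roll to -1 ey: -3.14
axis in tool [-0.003 -0.951  0.31 ]
```

View pics/side5.png

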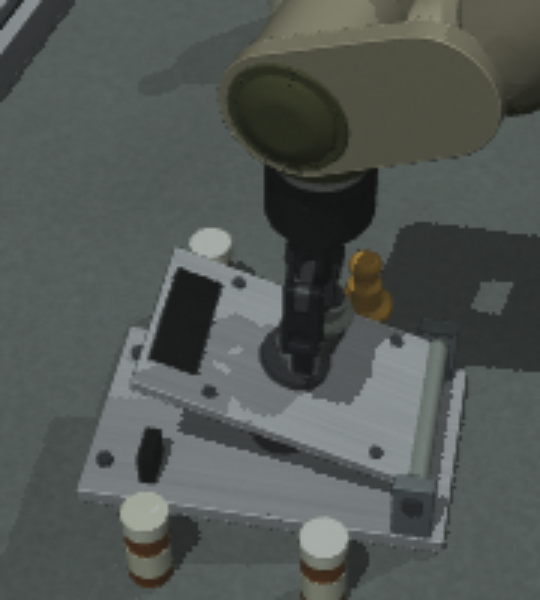

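The force fell off near 12 mm and the gripper is now open, so the catch seems to hold. I'll rise clear and look.

```bash
python3 -m inch '[[-1,0,-0.03,0,0],[-1,0,-0.04,0,0],[-1,0,-0.03,0,0],[1,0,0,-0.04,0],[1,0,0,-0.04,0]]'; python3 -c "
from h import *
st(pt(.196,.010)+.03*ez)
cv2.imwrite('pics/side6.png',cv2.resize(viewer.read_camera('side')['color'][150:350,220:400,::-1],None,fx=3,fy=3))"
```

```text
time_s: 6.48
position: [0.5464, 0.1012, 0.2356]
ee_rot: [0.465, 0.544, -0.532, -0.452]
force: [0.6, 0.2, 0.3]
finger_gap: 0.0515
t 6.475 p [0.5464 0.1012 0.2356] F [0.6 0.2 0.3] gap 0.0515 q [-3.000e-02  3.760e-01  1.292e+00  1.000e-03  1.448e+00 -1.761e+00]
axes x [-0.159  0.987 -0.004] y [ 0.026  0.    -1.   ] z [-0.987 -0.159 -0.025]
 roll to 1 ey: 0.001
 roll to -1 ey: -3.141
axis in tool [-0.004 -0.951  0.309]
delta tool [-0.0009  0.0763 -0.0162] world [ 0.0181  0.0016 -0.0758]
```

View pics/side6.png

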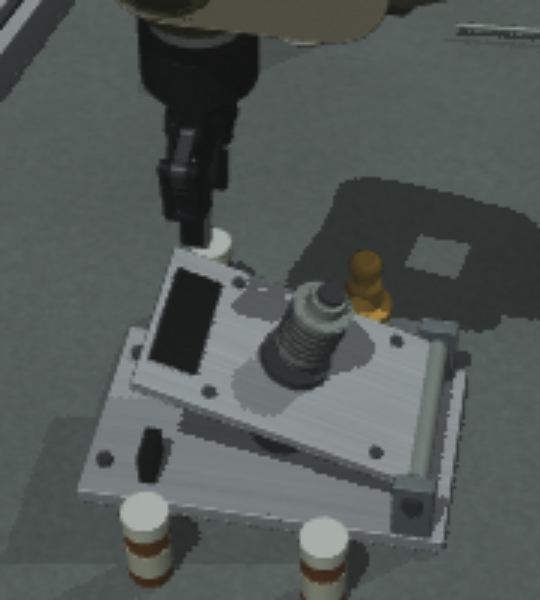

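The picture shows the sleeve staying back by itself (crop ~310,335) with only a short length of stem above it and the plate still up. Now to the pad, fingers shut.

```bash
python3 -m inch '[[1,0,0,-0.018,0],[1,0,0.03,0,0],[1,0,0.025,0,0],[1,0,0,0,0]]'; python3 -c "
from h import *
st(pt(.196,.010))
cv2.imwrite('pics/side7.png',cv2.resize(viewer.read_camera('side')['color'][150:350,220:400,::-1],None,fx=3,fy=3))"
```

```text
time_s: 7.02
position: [0.5712, 0.1044, 0.1792]
ee_rot: [0.466, 0.545, -0.532, -0.451]
force: [-0.6, -0.1, 1.3]
finger_gap: 0.0004
t 7.025 p [0.5712 0.1044 0.1792] F [-0.6 -0.1  1.3] gap 0.0004 q [-2.300e-02  4.630e-01  1.319e+00  1.000e-03  1.332e+00 -1.754e+00]
axes x [-0.159  0.987 -0.004] y [ 0.028  0.    -1.   ] z [-0.987 -0.159 -0.028]
 roll to 1 ey: 0.001
 roll to -1 ey: -3.14
axis in tool [-0.004 -0.952  0.307]
delta tool [-0.0003  0.0492  0.0082] world [-0.0067 -0.0016 -0.0494]
```

View pics/side7.png

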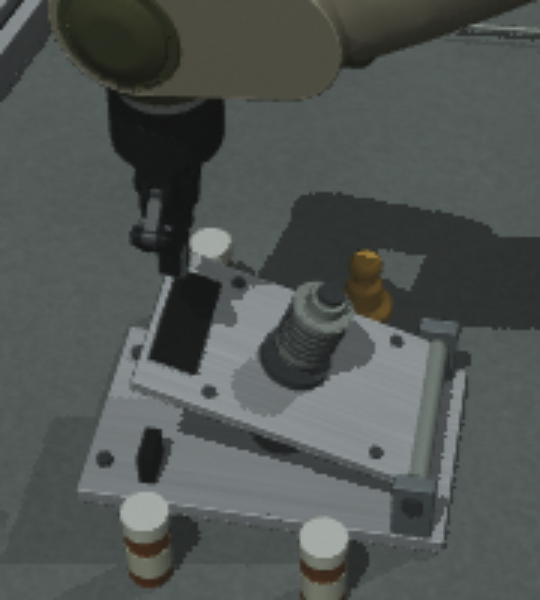

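```bash
python3 -m inch '[[1,0,0.025,0.002,0],[1,0,0.02,0,0],[1,0,0.01,0,0]]'; python3 -c "
from h import *
st(pt(.196,.010,0))"
python3 -m inch '[[1,0,0.015,0,0],[1,0,0.015,0,0]]'; python3 -c "
from h import *
st(pt(.196,.010,0))
cv2.imwrite('pics/side8.png',cv2.resize(viewer.read_camera('side')['color'][150:350,220:400,::-1],None,fx=3,fy=3))"
```

```text
time_s: 7.45
position: [0.5746, 0.1042, 0.13]
ee_rot: [0.47, 0.548, -0.528, -0.447]
force: [1.8, 1.6, 7.5]
finger_gap: 0.0
t 7.45 p [0.5746 0.1042 0.13  ] F [1.8 1.6 7.5] gap 0.0 q [-2.400e-02  5.110e-01  1.390e+00  1.000e-03  1.198e+00 -1.755e+00]
axes x [-0.159  0.987 -0.007] y [ 0.042  0.    -0.999] z [-0.986 -0.159 -0.042]
 roll to 1 ey: 0.001
 roll to -1 ey: -3.14
axis in tool [-0.006 -0.956  0.294]
delta tool [ 0.0007  0.0651 -0.0017] world [ 0.0043  0.0009 -0.065 ]
time_s: 7.7
position: [0.5805, 0.1047, 0.1051]
ee_rot: [0.473, 0.552, -0.525, -0.443]
force: [3.4, 2.7, 7.8]
finger_gap: -0.0002
t 7.7 p [0.5805 0.1047 0.1051] F [3.4 2.7 7.8] gap -0.0002 q [-0.023  0.543  1.416  0.003  1.126 -1.755]
axes x [-0.159  0.987 -0.008] y [ 0.057  0.001 -0.998] z [-0.986 -0.159 -0.057]
 roll to 1 ey: 0.001
 roll to -1 ey: -3.14
axis in tool [-0.007 -0.96   0.279]
delta tool [0.001  0.0399 0.0039] world [-0.0017  0.0004 -0.0401]
```

View pics/side8.png

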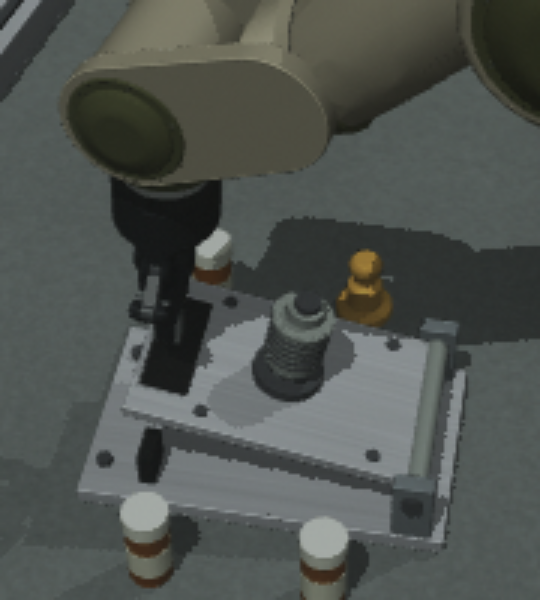

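The plate is going down, with the fingertips on the black pad (crop ~175,335) and the sleeve still back. Pushing on, with a little pull-in to cancel the outward drift.

```bash
python3 -m inch '[[1,0,0.015,0.002,0],[1,0,0.015,0.002,0]]'; python3 -c "
from h import *
st(pt(.196,.010,0))"
python3 -m inch '[[1,0,0.012,0.002,0],[1,0,0.006,0.001,0]]'; python3 -c "
from h import *
st(pt(.196,.010,0))
cv2.imwrite('pics/side9.png',cv2.resize(viewer.read_camera('side')['color'][150:350,220:400,::-1],None,fx=3,fy=3))"
```

```text
time_s: 8.0
position: [0.5833, 0.1048, 0.0791]
ee_rot: [0.477, 0.555, -0.521, -0.439]
force: [2.9, 4.7, 8.9]
finger_gap: -0.0
t 8.0 p [0.5833 0.1048 0.0791] F [2.9 4.7 8.9] gap -0.0 q [-0.024  0.573  1.448  0.005  1.048 -1.756]
axes x [-0.159  0.987 -0.009] y [ 0.072  0.002 -0.997] z [-0.985 -0.159 -0.072]
 roll to 1 ey: 0.001
 roll to -1 ey: -3.14
axis in tool [-0.008 -0.964  0.265]
delta tool [0.0012 0.0137 0.0053] world [-0.0045  0.0003 -0.0141]
time_s: 8.25
position: [0.5845, 0.105, 0.066]
ee_rot: [0.479, 0.557, -0.518, -0.437]
force: [-6.0, 0.4, 12.8]
finger_gap: 0.0002
t 8.25 p [0.5845 0.105  0.066 ] F [-6.   0.4 12.8] gap 0.0002 q [-0.024  0.589  1.466  0.006  1.006 -1.758]
axes x [-0.159  0.987 -0.01 ] y [ 0.081  0.003 -0.997] z [-0.984 -0.159 -0.081]
 roll to 1 ey: 0.002
 roll to -1 ey: -3.14
axis in tool [-0.009 -0.967  0.256]
delta tool [0.001  0.0005 0.0056] world [-0.0056  0.0001 -0.001 ]
```

View pics/side9.png

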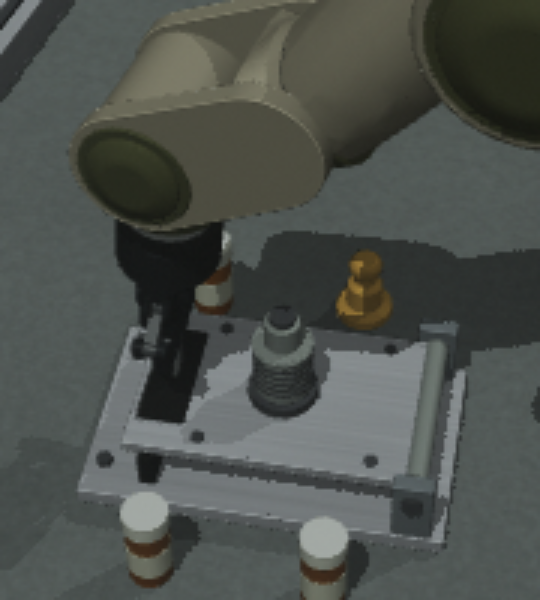

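The sleeve now looks forward (more stem showing, crop ~283,330) and the plate is about level. I'll press a little more to make sure it seats, then lift off.

```bash
python3 -m inch '[[1,0,0.003,0,0],[1,0,0.002,0,0]]'; python3 -m inch '[[1,0,-0.01,0,0],[1,0,-0.04,0,0],[1,0,-0.05,0,0],[1,0,-0.05,0,0],[1,0,0,0,0]]'; python3 -c "
from h import *
st()
cv2.imwrite('pics/side10.png',cv2.resize(viewer.read_camera('side')['color'][200:350,220:400,::-1],None,fx=4,fy=4,interpolation=2))
cv2.imwrite('pics/top10.png',viewer.read_camera('top')['color'][:,:,::-1])"
```

```text
time_s: 8.55
position: [0.5846, 0.105, 0.0655]
ee_rot: [0.479, 0.558, -0.518, -0.436]
force: [-6.7, -0.1, 12.1]
finger_gap: 0.0
time_s: 9.18
position: [0.5721, 0.1044, 0.2257]
ee_rot: [0.481, 0.559, -0.518, -0.435]
force: [0.4, 0.4, -0.2]
finger_gap: -0.0002
t 9.175 p [0.5721 0.1044 0.2257] F [ 0.4  0.4 -0.2] gap -0.0002 q [-0.025  0.402  1.283  0.004  1.369 -1.757]
axes x [-0.16   0.987 -0.012] y [ 0.087  0.002 -0.996] z [-0.983 -0.16  -0.087]
 roll to 1 ey: 0.003
 roll to -1 ey: -3.139
axis in tool [-0.011 -0.968  0.251]
```

View pics/side10.png

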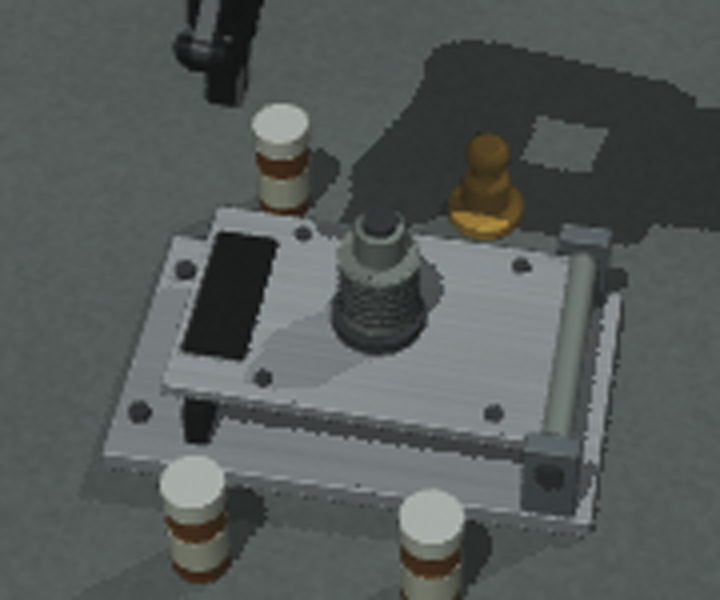

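View pics/top10.png

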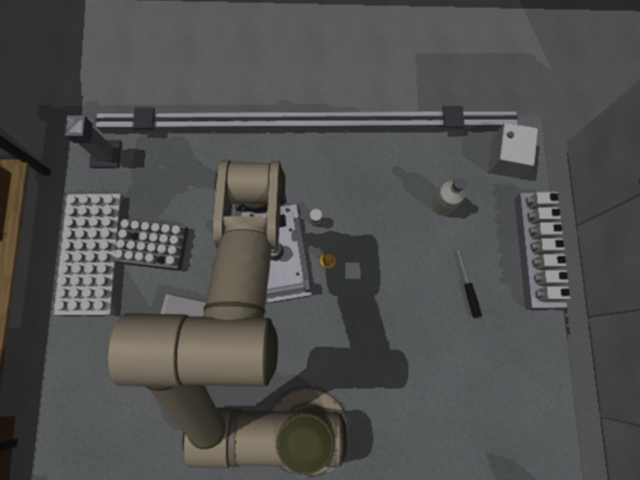

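The plate stays down level with the robot clear, and the sleeve sits low on the stem. I'll check this with projected heights.

```bash
python3 -c "
from h import *
S=viewer.read_camera('side')
for n,r,h,a in [('stem top',.11,.092,0),('sleeve top fwd',.11,.064,0),('sleeve top caught',.11,.076,0),('pad level',.196,.01,0),('pad +.03',.196,.01,.03),('pad +.06',.196,.01,.06)]: print(n,((proj(S,pt(r,h,a))-(220,200))*4).round(0))
"
```

```text
stem top [[375. 216.]]
sleeve top fwd [[376. 250.]]
sleeve top caught [[376. 235.]]
pad level [[230. 293.]]
pad +.03 [[230. 286.]]
pad +.06 [[230. 280.]]
```

```bash
python3 -c "
from workcell import order
print(order.close_job())"
```

```text
the job is handed in; nothing more can be done
None
```

The docking plate is connected to the plug. It stays down level with the sleeve forward, and I handed the job in at about 9.3 s on the robot clock.

- **Sleeve:** I gripped it across the hinge direction and pulled it along its leaning axis to its end stop, about 16 mm, where the force rose to about 25 N. Easing back, the force dropped at about 12 mm as the catch took hold. After I let go and rose clear, the picture showed the sleeve staying back with the plate still up.
- **Plate:** I pushed the pad down with closed fingers to 65.5 mm above the bench at about 12 N up. The plug seated and the sleeve sprang forward. Then I lifted the gripper to 0.226 m, clear of everything.
- **Last checks:**
  - **Pad:** its centre in the side view is at crop pixel (231, 294). I expected (230, 293) for a level plate.
  - **Sleeve top:** it is at about row 258. I expected 250 if forward and 235 if still caught, so it is forward. This was read by eye and is 8 crop pixels (2 camera pixels) off.
  - **Loose things:** the vials near the dock and the spare plug are upright and look unmoved. The screwdriver and bottle look unmoved too. The arm hid part of the tip box and two vials in the last top view.
- **Small disagreement:** the pad moved outward about 14 mm by my geometry, not the stated 8 mm. This had no effect on the result.

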